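# Run a gauge clamp's thumbscrew home with fingertip strokes

### The arm

A 6-joint arm with a two-finger parallel gripper is mounted at the origin on the work surface. World frame = base frame: x ahead of the robot, y to its left, z up, the work surface at z = 0. Lengths are in m, angles in rad, forces in N, time in s.
With the tool pointing down it reaches from about 0.375 to 0.9 m from the base axis. Payload 3.1 kg.
Tool frame: the origin (TCP) lies at the very end of the fingers, on their centre line; the grasp point (between the pads) lies 19 mm behind it (manip.pinch_z is the distance from the TCP to the grasp point, in m); z points along the fingers, y is the line along which they close (so a half turn about z gives the same grasp; the last joint's range is limited). The gripper opens to 85 mm and grips with 20 to 120 N. Pads are 22 mm wide; open, the fingers measure 114 mm over their backs; the gripper's body (76 mm by 85 mm) begins 54 mm behind the grasp point. The pads swing forward as they close: fully open they stand 13 mm farther back than shut.
Start: joints at [1.062, 0.527, 1.433, -0, 1.181, -0.178], TCP at [0.202, 0.591, 0.231] pointing down, gripper open.
Joint ranges: [-3.08, 3.08], [-0.75, 2.2], [0.22, 2.44], [-1.43, 4.57], [0, 2.65], [-2.85, 2.85]. Speed limits (rad/s): [2.79, 2.79, 3.14, 3.14, 3.14, 3.14].

### API

Orientations are given as a unit quaternion [x, y, z, w].
In Python, from station import manip gives the robot as it stands.
- The arm moves only by the tool servo_tool, never from a script. Its argument "commands" is one flat list of numbers, 7 for each row, row after row: the shift along the tool's x, y, z each as a share of 500 mm, from -1 to 1, then the turn, a rotation vector about the tool's x, y, z each as a share of 360 degrees, from -1 to 1, then the opening, from -1 (shut) to 1 (fully open). In form: [dx, dy, dz, rx, ry, rz, claw, dx, dy, dz, rx, ry, rz, claw, ...]. A call has 1 to 12 rows; each row shifts and turns the commanded pose from where the row before left it, along the tool's axes as they then stand; what a row does not reach is not made up. A row lasts 1/12 s, in which the tool goes at most 41.7 mm and 7.16 degrees, less where a joint would pass 70% of its speed; a pose out of reach is approached as far as the arm can. A call with a number of a shift or a turn outside -1 to 1 is refused whole. A call with a gripper value outside its range is refused whole. The fingers move at their own pace and stop on an object; "force" is the grip in N (left out, the last holds). Time passes only in rows, so rows that do not move let the fingers close. It gives the time, the measured TCP pose, the force, the opening and the grip force at its end, in the units of the state.
- manip.sense(): the state, without advancing time (a new reading comes with each control period).
- manip.snapshot(name): name is "side" or "top"; returns a dict with "img" (384x512x3 uint8, red, green, blue), "mtx" (3x3 intrinsics, pixels), "distortion" ([k1, k2, p1, p2, k3] as OpenCV has them; the pictures are not rectified), "world_to_cam" (4x4, takes a point from world to camera coordinates). Camera axes: x right, y up, looking along -z (the intrinsics and any distortion apply to the point x, -y, -z); pixel columns grow to the right and rows downward; lengths in m; the calibration is good to about 2 mm. A picture is of the moment at which its call begins. There is no depth.
- manip.sign_off(): hands the job in; it is judged then, once.
Trained networks look in a picture, given as the dict that the camera call returned (one of the last four; its "shot" number tells which), for a name from the list of things; names that differ only in an ending like _2 or _b are one class to them, and where a whole thing is asked for, a point or a joint stands for the part that bears it (a point fixed in the world has none). Each returns a list of dicts, best first, with "conf" (0 to 1); they miss things now and then, are a little off and sometimes report something else, mostly with a low value. They report only what shows in the picture. A call takes as long as a camera call. They do not tell look-alikes from the thing itself.
- manip.look_for(picture, query): "box" ([left, top, width, height] in pixels, round what is visible of it).
- manip.silhouettes(picture, query): "pixels" (384x512 bool, what is visible of it) and "box" ([left, top, width, height] in pixels, round what is visible of it).
The state is a dict: "t": time; "q": joint angles; "qd": joint speeds; "tau": joint torques, N m; "tcp_pos": TCP position; "tool_rot": TCP orientation; "force": force on the tool from outside, world axes, zero at the start; "ft_torque": the same for the moment, N m; "finger_gap": opening from 0.0 (shut) to 1.0 (fully open); "gripper_force": force on a finger pad.
Only numpy, scipy, OpenCV 4.12 (cv2) and the standard library are available. Lean on these libraries where they do the work, as an engineer would, in place of code of your own. Each camera call takes 0.05 s, during which the arm holds its last target. There are 200 camera calls.

### The job

The thumbscrew that clamps the white enamel gauge in its green fixture has worked loose. With a fingertip, push its wings round stroke after stroke, clockwise seen from above, until the screw is fully home against its stop with the blue-tipped wing pointing at the red mark on the fixture. Only push the wings, do not pinch or grip the screw, and leave the gauge and the other things where they are.

Things in the scene. Friction and masses are not known exactly. Their poses are not given: they have to be found in the camera images.
- fixture: green base plate fixed to the table, 220 (its x) x 130 (its y) x 20 mm high; origin at the centre of its underside. Screw axis at its x -30, y 0 mm on a boss 26 mm wide, top 34 mm above the table; gauge centre at x +42, y 0. Six pins 32 mm high round the gauge; a flat clamp dog, top at 34 mm, reaches from boss to gauge flange. The screw's side away from the gauge (-x) is open
- home_mark (a point): centre of the red painted bar (30 x 7 mm) on top of the base plate, 54 mm from the screw axis on the side away from the gauge
- wing_hub (a point): point on the steel thumbscrew's upright axis level with its wing tops, 61 mm above the table; turns with the screw, x axis along the blue-tipped wing. Two upright wings, along +x and -x, each 6 to 25 mm from the axis, 5 mm thick, 43 to 61 mm above the table; hub 16 mm diameter, its top at 49 mm. It does not rise or sink as it turns
- thumbscrew (a joint): screw angle in rad: 0 is fully home at a hard stop (blue wing pointing at the red mark); negative: what is still to turn. Grows clockwise seen from above; starts between -5.5 and -4.2 (under one turn to go). Friction 0.05 N m (about 3 N at a wing); stays where it is left
- gauge: round white enamel gauge with brass bezel, loose in its nest, dial up, 0.45 kg; flange 104 mm diameter, 8 mm high; case 88 mm diameter, top 66 mm above the table, its side 28 mm from the screw axis; origin at the centre of its underside, 20 mm above the table. It must stay in its nest
- cap_nut: copper hexagon cap nut, 32 mm wide, 27 mm high, loose on the table; origin under its centre; leave it alone
- plug_gauge: brass plug gauge standing upright, 30 mm diameter, 50 mm high, loose; origin under its centre; leave it alone
- ring_gauge: steel ring gauge, 52 mm diameter, 18 mm high, loose; origin under its centre; leave it alone
- feeler_case: blue feeler gauge case, 90 x 24 x 16 mm, lying loose; origin under its centre; leave it alone
- gauge_nest (a point): centre of the gauge's nest, on top of the base plate, 20 mm above the table; the gauge's origin belongs here
Things that resemble listed ones, but are neither listed nor needed, are in the scene too. There is more than one size of the gauge; the job needs the smallest.

How it is judged:
At the end, for the whole second after the job is handed in: the thumbscrew is at rest within 0.17 rad (10 degrees) of its stop, the gauge lies flat in its nest (within 8 mm of centre, 3 degrees), and the cap nut, plug gauge, ring gauge and feeler case are within 20 mm of where they began (value of joint thumbscrew above -0.17 rad and velocity of joint thumbscrew between -0.05 and 0.05 rad/s and horizontal distance between gauge and gauge_nest below 0.008 m and angle between gauge's own z axis and vertical below 0.05 rad and distance of each of cap_nut, plug_gauge, ring_gauge, feeler_case from where it was at the start of the episode below 0.02 m); the robot touches nothing.
It fails at once if the thumbscrew is pinched: the fingers touch it while the point between their pads is on a wing or the hub (contact force between the fingers and thumbscrew above 0.3 N and y of the grasp point in the frame of wing_hub between -0.003 and 0.003 m and x of the grasp point in the frame of wing_hub between -0.03 and 0.03 m and z of the grasp point in the frame of wing_hub below 0.017 m).
It fails at once if the gauge is lifted or shifted by more than 8 mm (distance of gauge from where it was at the start of the episode above 0.008 m).
It fails at once if one of the loose things beside the fixture is lifted or moved by more than 20 mm (distance of any of cap_nut, plug_gauge, ring_gauge, feeler_case from where it was at the start of the episode above 0.02 m).
It also fails if it takes over 54 s, if anything falls off the work surface, if the arm or the gripper's body presses on something with over 40 N, if the wrist force passes 120 N, or if a joint passes its speed limit or range.

## Working session

There is one attempt and no reset: what is moved stays moved. The work goes in short steps, Python scripts to look and compute and a tool call to move; the robot and the scene stay as the last step left them, time stands still between calls to the robot, and variables do not carry over. Pictures are saved under pics/ and viewed, at most 10 in all, crops included, and the job is handed in when it is done.

Besides the shell and the picture viewer there is one more tool, called after "Call:" as a command line: name --argument value ..., lists and objects as JSON in quotes. servo_tool: Moves the arm, as the interface text tells. Its arguments: {"type":"object","properties":{"commands":{"type":"array"},"force":{"type":"number"}},"required":["commands"]}

```bash
mkdir -p pics; cat > h.py <<'E'
import numpy as np, cv2, pickle
from station import manip
def snap(n):
    return manip.snapshot(n)
def save(img,name): cv2.imwrite('pics/'+name,cv2.cvtColor(np.ascontiguousarray(img),cv2.COLOR_RGB2BGR))
F=np.diag([1,-1,-1.])
def pix2z(p,uv,z):
    uv=np.array(uv,float).reshape(-1,1,2)
    n=cv2.undistortPoints(uv,np.array(p['mtx'],float),np.array(p['distortion'],float)).reshape(-1,2)
    W=np.array(p['world_to_cam']);R=W[:3,:3];c=-R.T@W[:3,3]
    d=(R.T@F@np.c_[n,np.ones(len(n))].T).T
    return c+d*((z-c[2])/d[:,2])[:,None]
def proj(p,X):
    W=np.array(p['world_to_cam']);X=np.array(X,float).reshape(-1,3)
    Xc=(F@(W[:3,:3]@X.T+W[:3,3:4])).T
    return cv2.projectPoints(Xc,np.zeros(3),np.zeros(3),np.array(p['mtx'],float),np.array(p['distortion'],float))[0].reshape(-1,2)
E
python3 - <<'E'
from h import *
a=snap('top');b=snap('side')
for n,p in(('top',a),('side',b)):
    W=np.array(p['world_to_cam']);print(n,-W[:3,:3].T@W[:3,3],W[2,:3])
    for q in('fixture','thumbscrew','gauge','cap_nut','plug_gauge','ring_gauge','feeler_case'):
        for r in manip.look_for(p,q)[:4]: print(n,q,np.round(r['conf'],2),np.round(r['box']))
save(np.vstack([a['img'],b['img']])[:, :],'x.png')
save(cv2.resize(a['img'],(800,600)),'top1.png');save(cv2.resize(b['img'],(800,600)),'side1.png')
E
```

```text
top [0.43905397 0.04276319 0.94538221] [-0.1264772  -0.01320176  0.99188166]
top fixture 0.76 [272. 142.  73. 116.]
top thumbscrew 0.48 [302. 180.  22.  11.]
top thumbscrew 0.41 [359. 226.  31.  24.]
top gauge 0.84 [324. 282.  73.  74.]
top gauge 0.78 [282. 193.  52.  57.]
top gauge 0.76 [203. 269.  73.  76.]
top gauge 0.2 [373. 148.  17.  45.]
top cap_nut 0.68 [241. 207.  16.  16.]
top plug_gauge 0.56 [248. 137.  17.  22.]
top plug_gauge 0.47 [240. 206.  18.  14.]
top ring_gauge 0.96 [360. 224.  34.  26.]
top feeler_case 0.67 [373. 146.  14.  44.]
side [0.30520624 0.47875657 0.66122822] [-0.30528657  0.55752587  0.7719877 ]
side fixture 0.63 [209. 145. 126.  86.]
side gauge 0.86 [303. 229.  88.  89.]
side gauge 0.75 [268. 155.  52.  56.]
side gauge 0.6 [359. 147.  73.  78.]
side gauge 0.39 [211. 142. 123.  92.]
side cap_nut 0.71 [254. 223.  13.  17.]
side plug_gauge 0.87 [194. 185.  16.  23.]
side ring_gauge 0.73 [319. 143.  24.  25.]
side ring_gauge 0.28 [259. 152.   6.  21.]
side feeler_case 0.87 [255. 121.  40.  21.]
```

View pics/top1.png

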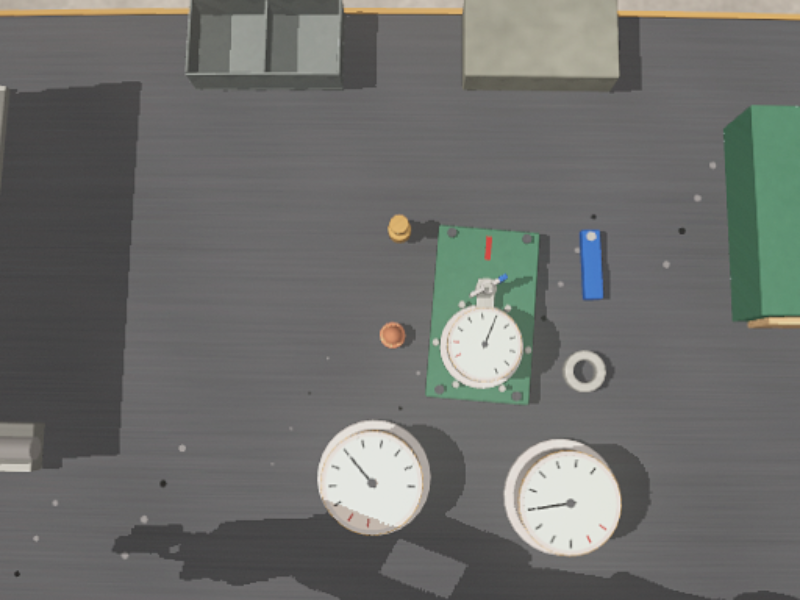

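View pics/side1.png

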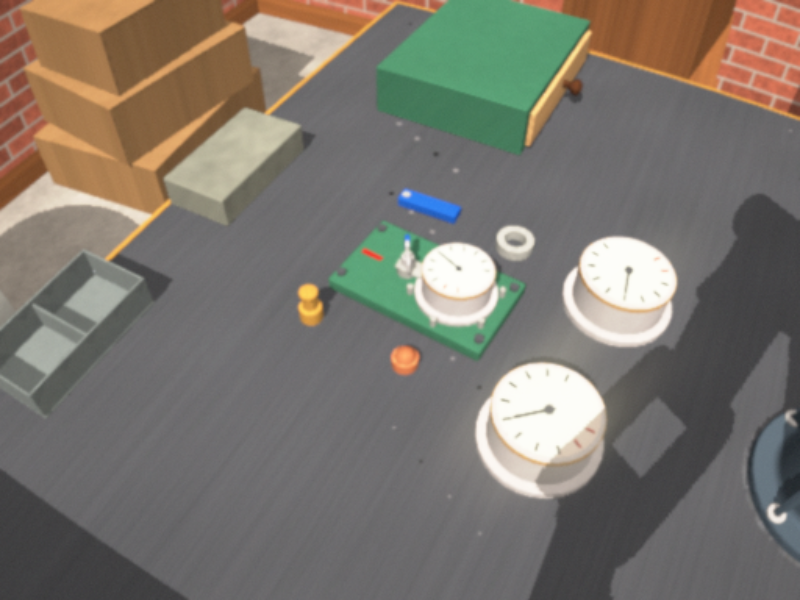

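The top view (800-px picture) shows the smallest gauge in its green fixture at about (482,345), with the screw at (486,290), the blue tip at (504,278) and the red bar at (488,248). The two larger gauges at (372,480) and (565,500) are look-alikes and stand outside the fixture. I'll measure the fixture pose and take an enlarged crop to confirm.

```bash
python3 - <<'E'
from h import *
a=snap('top');b=snap('side')
def cen(m): 
    n,l,s,c=cv2.connectedComponentsWithStats(m.astype(np.uint8)); i=1+np.argmax(s[1:,4]); return c[i],s[i,4]
for n,p in(('top',a),('side',b)):
    im=p['img'].astype(int);r,g,bl=im[...,0],im[...,1],im[...,2]
    m=manip.silhouettes(p,'fixture')[0]['box'];x,y,w,h=[int(v) for v in m]
    R=np.zeros(r.shape,bool);R[y-3:y+h+3,x-3:x+w+3]=1
    red=R&(r>140)&(g<60)&(bl<70);blue=R&(bl>130)&(r<90)
    cr=cen(red);print(n,'red',cr,pix2z(p,cr[0],.02))
    cb=cen(blue);print('blue',cb,pix2z(p,cb[0],.056))
    green=(R&(g>r+25)&(g>bl+10)).astype(np.uint8)
    cs=max(cv2.findContours(green,0,2)[0],key=cv2.contourArea)
    rc=cv2.boxPoints(cv2.minAreaRect(cs)) if n=='top' else cv2.approxPolyDP(cv2.convexHull(cs),6,True).reshape(-1,2)
    P=pix2z(p,rc,.02);print('corners',rc.round(1).tolist(),'\n',P.round(4),P.mean(0).round(4))
    gq=[q for q in manip.look_for(p,'gauge') if q['conf']>.5]
    for q in gq: bx=q['box'];print('g',pix2z(p,[bx[0]+bx[2]/2,bx[1]+bx[3]/2],.066).round(3),bx)
for q,n in(('cap_nut',.02),('plug_gauge',.04),('ring_gauge',.018),('feeler_case',.016)):
    bx=manip.look_for(a,q)
    if bx: bx=bx[0]['box'];print(q,pix2z(a,[bx[0]+bx[2]/2,bx[1]+bx[3]/2],n).round(3))
c=np.hstack([cv2.resize(a['img'][140:260,262:352],(400,533),interpolation=2),cv2.resize(b['img'][135:235,205:340][:, :],(400,533),interpolation=2)])
save(c,'crop1.png')
E
```

```text
Traceback (most recent call last):
ValueError: attempt to get argmax of an empty sequence
```

```bash
cat > m.py <<'E'
from h import *
def cen(m): 
    n,l,s,c=cv2.connectedComponentsWithStats(m.astype(np.uint8)); 
    if n<2: return None
    i=1+np.argmax(s[1:,4]); return c[i],s[i,4]
E
python3 - <<'E'
from m import *
a=snap('top');b=snap('side')
for n,p,(x,y,w,h) in(('top',a,(272,142,75,118)),('side',b,(209,143,128,86))):
    im=p['img'].astype(int);r,g,bl=im[...,0],im[...,1],im[...,2]
    R=np.zeros(r.shape,bool);R[y-3:y+h+3,x-3:x+w+3]=1
    red=R&(r>g+70)&(r>bl+70)&(g<90);blue=R&(bl>r+50)&(bl>g+30)
    cr=cen(red)
    if cr: print(n,'red',cr,pix2z(p,cr[0],.02))
    cb=cen(blue)
    if cb: print('blue',cb,pix2z(p,cb[0],.056))
    green=(R&(g>r+25)&(g>bl+10)).astype(np.uint8)
    cs=max(cv2.findContours(green,0,2)[0],key=cv2.contourArea)
    rc=cv2.boxPoints(cv2.minAreaRect(cs)) if n=='top' else cv2.approxPolyDP(cv2.convexHull(cs),6,True).reshape(-1,2)
    P=pix2z(p,rc.astype(float),.02);print('corners',rc.round(1).tolist(),'\n',P.round(4),P.mean(0).round(4))
    for q in manip.look_for(p,'gauge'):
        bx=q['box'];print('g',q['conf'],pix2z(p,[bx[0]+bx[2]/2,bx[1]+bx[3]/2],.06).round(3))
for q,n in(('cap_nut',.02),('plug_gauge',.04),('ring_gauge',.018),('feeler_case',.016)):
    bx=manip.look_for(a,q)
    if bx: bx=bx[0]['box'];print(q,pix2z(a,[bx[0]+bx[2]/2,bx[1]+bx[3]/2],n).round(3))
c=np.hstack([cv2.resize(a['img'][140:260,262:352],(400,533),interpolation=2),cv2.resize(b['img'][135:235,220:295],(400,533),interpolation=2)])
save(c,'crop1.png')
E
```

```text
top red (array([312.12765957, 158.19148936]), np.int32(47)) [[ 0.6204621  -0.05314091  0.02      ]]
blue (array([321.5, 177.4]), np.int32(20)) [[ 0.57628767 -0.06714058  0.056     ]]
corners [[271.6000061035156, 253.3000030517578], [280.6000061035156, 143.60000610351562], [346.6000061035156, 148.89999389648438], [337.6000061035156, 258.70001220703125]] 
 [[ 0.4314  0.0263  0.02  ]
 [ 0.6497  0.0099  0.02  ]
 [ 0.64   -0.1222  0.02  ]
 [ 0.4222 -0.1021  0.02  ]] [ 0.5358 -0.047   0.02  ]
g 0.94 [[0.332 0.086 0.06 ]]
g 0.82 [[ 0.489 -0.042  0.06 ]]
g 0.75 [[ 0.315 -0.14   0.06 ]]
side red (array([237.6, 162.5]), np.int32(20)) [[ 0.62039148 -0.05280372  0.02      ]]
blue (array([287.32, 140.72]), np.int32(25)) [[ 0.54350269 -0.12487092  0.056     ]]
corners [[211, 176], [246, 141], [335, 185], [304, 230], [212, 184]] 
 [[ 0.6491  0.0052  0.02  ]
 [ 0.636  -0.1176  0.02  ]
 [ 0.4205 -0.0906  0.02  ]
 [ 0.4312  0.038   0.02  ]
 [ 0.6362  0.0224  0.02  ]] [ 0.5546 -0.0285  0.02  ]
g 0.84 [[ 0.307 -0.114  0.06 ]]
g 0.71 [[ 0.489 -0.027  0.06 ]]
g 0.67 [[0.332 0.115 0.06 ]]
cap_nut [[0.509 0.069 0.02 ]]
plug_gauge [[0.639 0.061 0.04 ]]
ring_gauge [[ 0.461 -0.175  0.018]]
feeler_case [[ 0.6   -0.186  0.016]]
```

View pics/crop1.png

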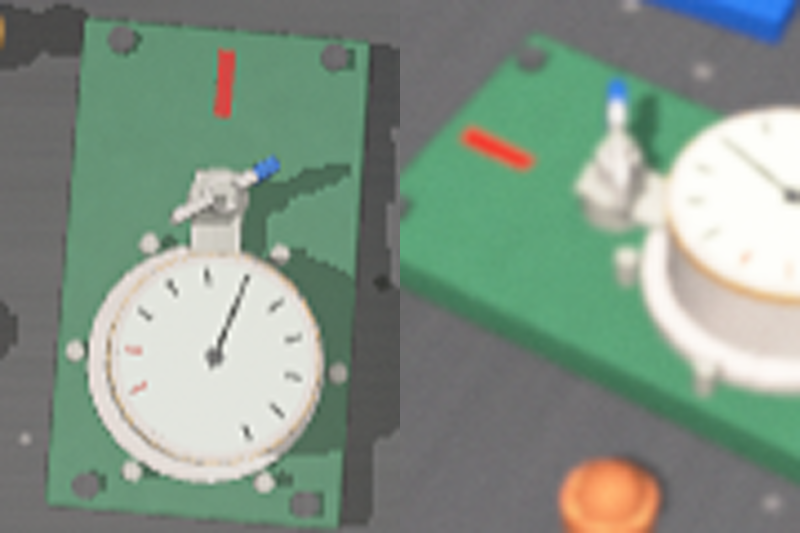

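The crop confirms it: the small gauge sits among its six pins in the green fixture. The blue wing points up-right, and clockwise from there to the red bar is about 300°. The fixture centre, red bar and blue tip radius (21 mm) agree with each other. Next I'll work out the approach.

```bash
python3 - <<'E'
from h import *
from scipy.spatial.transform import Rotation as Ro
s=manip.sense();print({k:np.round(v,3) for k,v in s.items()})
print(Ro.from_quat(s['tool_rot']).as_matrix().round(3), manip.pinch_z)
E
```

```text
{'t': np.float64(1.35), 'q': array([ 1.063,  0.527,  1.433,  0.   ,  1.181, -0.179]), 'qd': array([ 0.   , -0.001,  0.001,  0.001, -0.001,  0.001]), 'tau': array([ 2.0000e-03, -4.4232e+01, -1.7842e+01, -0.0000e+00,  1.0000e-03,
       -0.0000e+00]), 'tcp_pos': array([0.202, 0.591, 0.231]), 'tool_rot': array([ 0.164,  0.986, -0.   , -0.   ]), 'force': array([ 0.217, -0.637, -0.328]), 'ft_torque': array([-0.004,  0.04 ,  0.051]), 'gripper_force': np.float64(0.0), 'finger_gap': np.float64(0.994)}
[[-0.946  0.324 -0.   ]
 [ 0.324  0.946 -0.   ]
 [ 0.    -0.    -1.   ]] 0.0187
```

Call:
servo_tool --commands '[-0.0586, -0.0478, 0, 0, 0, 0, -1, -0.0586, -0.0478, 0, 0, 0, 0, -1, -0.0586, -0.0478, 0, 0, 0, 0, -1, -0.0586, -0.0478, 0, 0, 0, 0, -1, -0.0586, -0.0478, 0, 0, 0, 0, -1, -0.0586, -0.0478, 0, 0, 0, 0, -1, -0.0586, -0.0478, 0, 0, 0, 0, -1, -0.0586, -0.0478, 0, 0, 0, 0, -1, -0.0586, -0.0478, 0, 0, 0, 0, -1, -0.0586, -0.0478, 0, 0, 0, 0, -1]' --force 20

```text
t: 2.18
tcp_pos: [0.403, 0.2687, 0.2316]
tool_rot: [0.164, 0.986, 0.0, 0.0]
force: [0.0, 0.4, 0.6]
finger_gap: -0.0
gripper_force: 0.0
```

Call:
servo_tool --commands '[-0.0586, -0.0478, 0, 0, 0, 0, -1, -0.0586, -0.0478, 0, 0, 0, 0, -1, -0.0586, -0.0478, 0, 0, 0, 0, -1, -0.0586, -0.0478, 0, 0, 0, 0, -1, -0.0586, -0.0478, 0, 0, 0, 0, -1, -0.0586, -0.0478, 0, 0, 0, 0, -1, -0.0586, -0.0478, 0, 0, 0, 0, -1, -0.0586, -0.0478, 0, 0, 0, 0, -1, -0.0586, -0.0478, 0, 0, 0, 0, -1, -0.0586, -0.0478, 0, 0, 0, 0, -1, 0, 0, 0, 0, 0, 0, -1]'

```text
t: 3.1
tcp_pos: [0.6068, -0.0576, 0.2317]
tool_rot: [0.167, 0.986, -0.002, 0.004]
force: [0.8, -0.6, 0.9]
finger_gap: 0.005
gripper_force: 0.0
```

Call:
servo_tool --commands '[0, 0, 0.02, 0, 0, 0.0197, -1, 0, 0, 0.02, 0, 0, 0.0197, -1, 0, 0, 0.02, 0, 0, 0.0197, -1, 0, 0, 0.02, 0, 0, 0.0197, -1, 0, 0, 0.02, 0, 0, 0.0197, -1, 0, 0, 0.02, 0, 0, 0.0197, -1, 0, 0, 0, 0, 0, 0, -1, 0, 0, 0, 0, 0, 0, -1]'

```text
t: 3.77
tcp_pos: [0.6016, -0.0505, 0.171]
tool_rot: [0.51, 0.86, -0.0, -0.001]
force: [0.2, -0.0, 0.0]
finger_gap: -0.002
gripper_force: 0.0
```

```bash
python3 - <<'E'
from h import *
a=snap('top');b=snap('side')
c=np.hstack([cv2.resize(a['img'][130:230,270:370],(400,400),interpolation=2),cv2.resize(b['img'][60:210,190:340],(400,400),interpolation=2)])
save(c,'c2.png')
print(proj(a,manip.sense()['tcp_pos']),proj(b,manip.sense()['tcp_pos']))
E
```

```text
[[320.06736318 151.36605646]] [[243.93018923 107.63867724]]
```

View pics/c2.png

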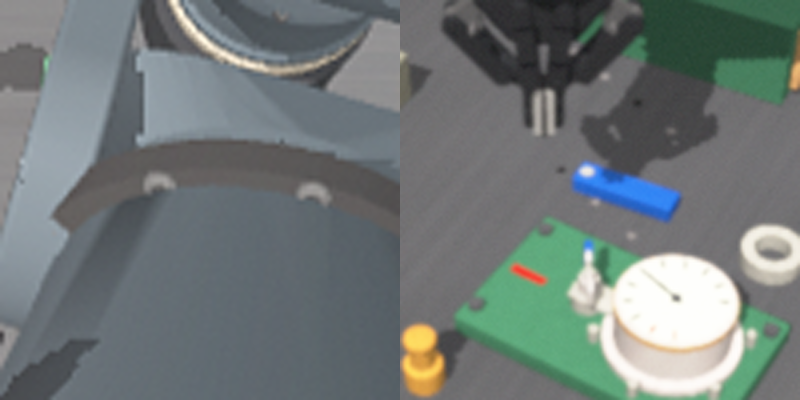

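The side view shows the closed fingertips (about 30 mm across) clear of the screw, above the open side, and the blue tip where I measured it. The arm blocks the top view. Descending.

Call:
servo_tool --commands '[0, 0, 0.04, 0, 0, 0, -1, 0, 0, 0.04, 0, 0, 0, -1, 0, 0, 0.04, 0, 0, 0, -1, 0, 0, 0.04, 0, 0, 0, -1, 0, 0, 0.04, 0, 0, 0, -1, 0, 0, 0.038, 0, 0, 0, -1, 0, 0, 0, 0, 0, 0, -1, 0, 0, 0, 0, 0, 0, -1]'

```text
t: 4.53
tcp_pos: [0.6019, -0.0506, 0.0522]
tool_rot: [0.51, 0.86, -0.0, -0.0]
force: [-1.4, -0.5, 1.0]
finger_gap: 0.004
gripper_force: 0.0
```

Call:
servo_tool --commands '[0, -0.004, 0, 0, 0, 0, -1, 0, -0.004, 0, 0, 0, 0, -1, 0, -0.004, 0, 0, 0, 0, -1, 0, -0.004, 0, 0, 0, 0, -1, 0, -0.004, 0, 0, 0, 0, -1, 0, -0.004, 0, 0, 0, 0, -1, 0, 0, 0, 0, 0, 0, -1]'

```text
t: 5.12
tcp_pos: [0.591, -0.0566, 0.0525]
tool_rot: [0.511, 0.86, -0.0, -0.0]
force: [-0.4, -0.3, -0.0]
finger_gap: 0.001
gripper_force: 0.0
```

Call:
servo_tool --commands '[0, -0.004, 0, 0, 0, 0, -1, -0.0028, -0.0035, 0, 0, 0, 0.0139, -1, -0.0028, -0.0035, 0, 0, 0, 0.0139, -1, -0.0028, -0.0035, 0, 0, 0, 0.0139, -1, -0.0028, -0.0035, 0, 0, 0, 0.0139, -1, -0.0028, -0.0035, 0, 0, 0, 0.0139, -1, -0.0028, -0.0035, 0, 0, 0, 0.0139, -1, 0, 0, 0, 0, 0, 0, -1]'

```text
t: 5.78
tcp_pos: [0.583, -0.0685, 0.0526]
tool_rot: [0.717, 0.697, 0.001, 0.001]
force: [1.9, 0.6, -0.2]
finger_gap: -0.003
gripper_force: 0.9
```

```bash
cat > st.py <<'E'
from m import *
def wing(name=None):
    b=snap('side');im=b['img'].astype(int);r,g,bl=im[...,0],im[...,1],im[...,2]
    S=np.array([.5663,-.0487]);x,y=proj(b,[*S,.056])[0].astype(int)
    R=np.zeros(r.shape,bool);R[y-14:y+15,x-16:x+17]=1
    cb=cen(R&(bl>r+50)&(bl>g+30))
    if cb:
        P=pix2z(b,cb[0],.056)[0,:2]-S;print('blue',cb,P.round(4),'ang',np.degrees(np.arctan2(P[1],P[0])).round(1))
    if name: save(cv2.resize(b['img'][y-50:y+50,x-65:x+65],(780,600),interpolation=2),name)
    s=manip.sense();x,yy=s['tool_rot'][:2]
    C=s['tcp_pos'][:2]-S;X=np.array([2*x*x-1,2*x*yy]);Y=np.array([-X[1],X[0]])
    print('r',-C@X,'d',C@Y,'yang',np.degrees(np.arctan2(*Y[::-1])),'q6',s['q'][5],s['force'])
E
python3 -c "
from st import *
wing('c3.png')"
```

```text
blue (array([264.33333333, 152.33333333]), np.int32(24)) [ 0.0033 -0.0239] ang -82.2
r 0.019306797340306478 d -0.017113224956291147 yang 178.60432849308148 q6 -0.28338758271775494 [2.05700484 0.65122734 0.21419195]
```

View pics/c3.png

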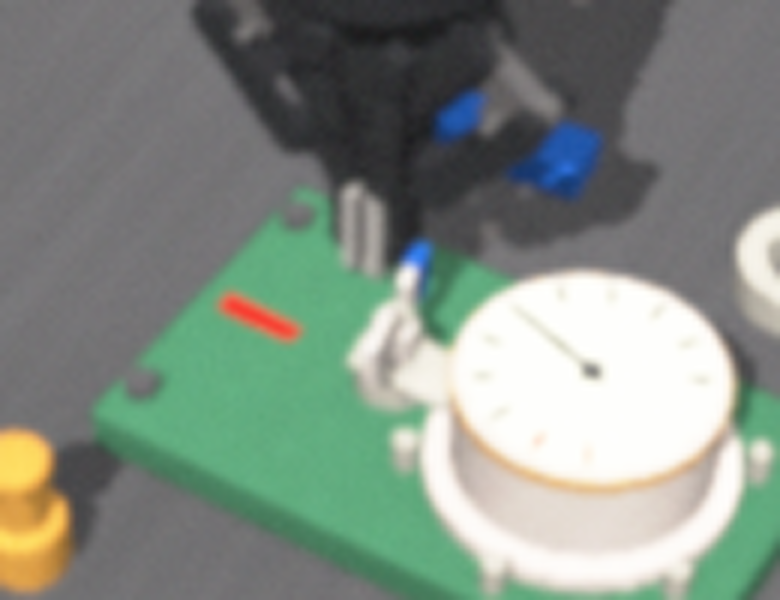

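Contact is good: the finger is pushing the blue wing (picture at 415,265), and it has turned from about -61° to about -85°. Continuing the arc.

Call:
servo_tool --commands '[-0.0028, -0.0035, 0, 0, 0, 0.0139, -1, -0.0028, -0.0035, 0, 0, 0, 0.0139, -1, -0.0028, -0.0035, 0, 0, 0, 0.0139, -1, -0.0028, -0.0035, 0, 0, 0, 0.0139, -1, -0.0028, -0.0035, 0, 0, 0, 0.0139, -1, -0.0028, -0.0035, 0, 0, 0, 0.0139, -1, -0.0028, -0.0035, 0, 0, 0, 0.0139, -1, -0.0028, -0.0035, 0, 0, 0, 0.0139, -1]'

```text
t: 6.5
tcp_pos: [0.5668, -0.0752, 0.0526]
tool_rot: [0.912, 0.41, 0.001, 0.001]
force: [2.2, -2.5, 0.1]
finger_gap: -0.0
gripper_force: 1.2
```

```bash
sed -i 's/Y=np.array(\[-X\[1\],X\[0\]\])/Y=np.array([X[1],-X[0]])/' st.py; python3 -c "
from st import *
wing('c4.png')"
```

```text
blue (array([269.74509804, 157.54901961]), np.int32(51)) [-0.0127 -0.0159] ang -128.6
r 0.01975704501662173 d 0.017278365217860883 yang -41.75376638093929 q6 0.40263412612636057 [ 1.43768508 -2.01950092  0.62997106]
```

View pics/c4.png

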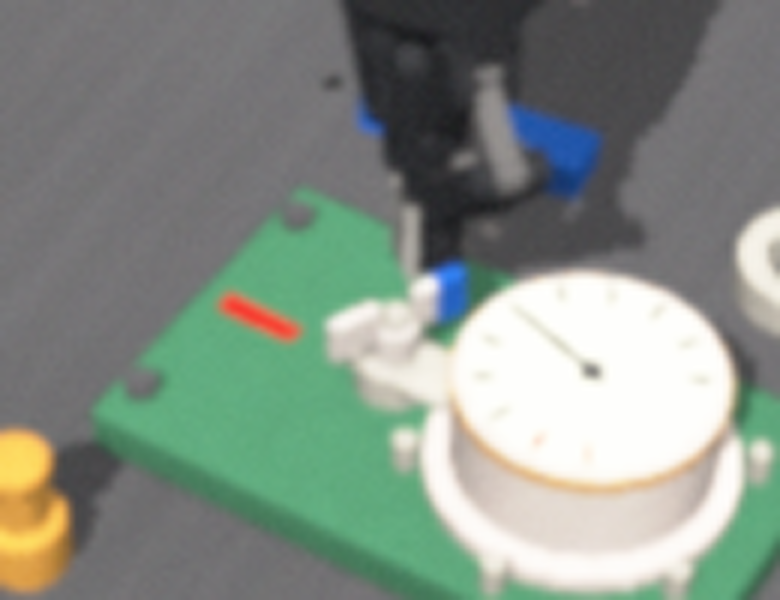

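The picture shows the blue wing at about (450,290), near -130°, with the finger still clear of the gauge. I'll push a little further, back off and lift.

Call:
servo_tool --commands '[-0.0028, -0.0035, 0, 0, 0, 0.0139, -1, -0.0028, -0.0035, 0, 0, 0, 0.0139, -1, -0.0028, -0.0035, 0, 0, 0, 0.0139, -1, -0.0028, -0.0035, 0, 0, 0, 0.0139, -1, 0, 0, 0, 0, 0, 0, -1, 0, 0.01, 0, 0, 0, 0, -1, 0, 0.01, 0, 0, 0, 0, -1, 0, 0, -0.04, 0, 0, 0, -1, 0, 0, -0.04, 0, 0, 0, -1, 0, 0, -0.04, 0, 0, 0, -1]'

```text
t: 7.38
tcp_pos: [0.5609, -0.0814, 0.1123]
tool_rot: [0.969, 0.247, -0.001, -0.001]
force: [0.1, -0.5, 0.7]
finger_gap: -0.001
gripper_force: 0.0
```

Call:
servo_tool --commands '[0, 0, 0, 0, 0, -0.0195, -1, 0, 0, 0, 0, 0, -0.0195, -1, 0, 0, 0, 0, 0, -0.0195, -1, 0, 0, 0, 0, 0, -0.0195, -1, 0, 0, 0, 0, 0, -0.0195, -1, 0, 0, 0, 0, 0, -0.0195, -1, 0, 0, 0, 0, 0, -0.0195, -1, 0, 0, 0, 0, 0, -0.0195, -1, 0, 0, 0, 0, 0, -0.0195, -1, 0, 0, 0, 0, 0, -0.0195, -1, 0, 0, 0, 0, 0, -0.0195, -1, 0, 0, 0, 0, 0, -0.0195, -1]'

```text
t: 8.38
tcp_pos: [0.5612, -0.0814, 0.112]
tool_rot: [0.55, 0.835, -0.0, -0.001]
force: [0.2, -0.7, 0.3]
finger_gap: -0.001
gripper_force: 0.0
```

Call:
servo_tool --commands '[0, 0, 0, 0, 0, -0.0195, -1, 0, 0, 0, 0, 0, -0.0195, -1, 0, 0, 0, 0, 0, -0.0195, -1, 0, 0, 0, 0, 0, -0.0195, -1, 0, 0, 0, 0, 0, -0.0195, -1, 0, 0, 0, 0, 0, -0.0195, -1, 0, 0, 0, 0, 0, -0.0195, -1, 0, 0, 0, 0, 0, -0.0195, -1, 0, 0, 0, 0, 0, -0.0195, -1, 0, 0, 0, 0, 0, -0.0195, -1, 0, 0, 0, 0, 0, -0.0195, -1, 0, 0, 0, 0, 0, -0.0195, -1]'

```text
t: 9.38
tcp_pos: [0.5612, -0.0814, 0.1121]
tool_rot: [-0.152, 0.988, 0.0, -0.001]
force: [1.0, 0.6, -0.4]
finger_gap: -0.002
gripper_force: 0.0
```

```bash
python3 -c "
from st import *
wing('c5.png');print(manip.sense()['tcp_pos'],manip.sense()['t'])"
```

```text
blue (array([270.41463415, 160.65853659]), np.int32(41)) [-0.0177 -0.0089] ang -153.1
r -0.014761903352323073 d -0.029666607548901436 yang 107.65352868525423 q6 -2.220174512109944 [-0.60381144 -0.45644055  0.61130544]
[ 0.56122997 -0.08144624  0.11208873] 9.4333
```

View pics/c5.png

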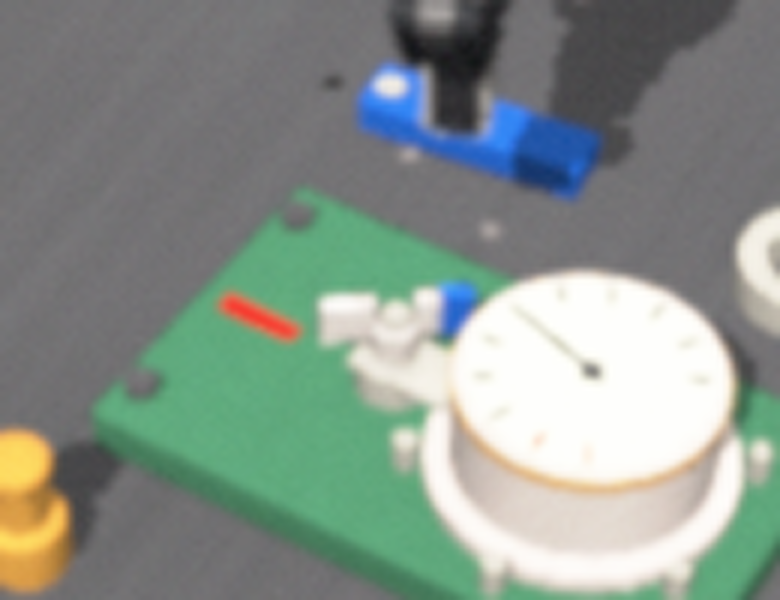

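The wing pair now lies at about -150° (blue) and +30° (plain, picture at 340,318). Next I go to the plain wing's far side.

Call:
servo_tool --commands '[0, 0, 0, 0, 0, -0.0171, -1, 0, 0, 0, 0, 0, -0.0171, -1, -0.0265, 0.0385, 0, 0, 0, 0, -1, -0.0265, 0.0385, 0, 0, 0, 0, -1, -0.0265, 0.0385, 0, 0, 0, 0, -1, 0, 0, 0.04, 0, 0, 0, -1, 0, 0, 0.04, 0, 0, 0, -1, 0, 0, 0.039, 0, 0, 0, -1, 0, 0, 0, 0, 0, 0, -1, 0, 0, 0, 0, 0, 0, -1]'

```text
t: 10.27
tcp_pos: [0.567, -0.0114, 0.0519]
tool_rot: [-0.252, 0.968, 0.001, -0.001]
force: [0.0, 0.6, 0.4]
finger_gap: 0.002
gripper_force: 0.0
```

```bash
python3 -c "
from st import *
wing();print(manip.sense()['tcp_pos'])"
```

```text
blue (array([270.86486486, 159.86486486]), np.int32(37)) [-0.0175 -0.0113] ang -147.1
r 0.019533609078555482 d 0.031484340567449816 yang 119.24294316000459 q6 -2.298526879540461 [0.73136637 0.16598689 0.38398135]
[ 0.56796364 -0.01168571  0.05288418]
```

Call:
servo_tool --commands '[0, -0.007, 0, 0, 0, 0, -1, 0, -0.007, 0, 0, 0, 0, -1, 0, -0.007, 0, 0, 0, 0, -1, 0, -0.007, 0, 0, 0, 0, -1, -0.0028, -0.0035, 0, 0, 0, 0.0139, -1, -0.0028, -0.0035, 0, 0, 0, 0.0139, -1, -0.0028, -0.0035, 0, 0, 0, 0.0139, -1, -0.0028, -0.0035, 0, 0, 0, 0.0139, -1, -0.0028, -0.0035, 0, 0, 0, 0.0139, -1, -0.0028, -0.0035, 0, 0, 0, 0.0139, -1, -0.0028, -0.0035, 0, 0, 0, 0.0139, -1, -0.0028, -0.0035, 0, 0, 0, 0.0139, -1]'

```text
t: 11.32
tcp_pos: [0.5889, -0.0347, 0.0535]
tool_rot: [0.096, 0.995, 0.0, 0.001]
force: [0.8, 2.4, 1.8]
finger_gap: 0.001
gripper_force: 1.4
```

```bash
python3 -c "
from st import *
wing()"
```

```text
blue (array([268.91176471, 164.29411765]), np.int32(34)) [-0.0195  0.0012] ang 176.4
r 0.01973630329383523 d 0.0177174940841539 yang 78.79060378750553 q6 -1.6252357351151172 [0.5465458  0.96624041 1.9641141 ]
```

Call:
servo_tool --commands '[-0.0028, -0.0035, 0, 0, 0, 0.0139, -1, -0.0028, -0.0035, 0, 0, 0, 0.0139, -1, -0.0028, -0.0035, 0, 0, 0, 0.0139, -1, -0.0028, -0.0035, 0, 0, 0, 0.0139, -1, -0.0028, -0.0035, 0, 0, 0, 0.0139, -1, -0.0028, -0.0035, 0, 0, 0, 0.0139, -1, -0.0028, -0.0035, 0, 0, 0, 0.0139, -1, -0.0028, -0.0035, 0, 0, 0, 0.0139, -1, -0.0028, -0.0035, 0, 0, 0, 0.0139, -1, -0.0028, -0.0035, 0, 0, 0, 0.0139, -1, -0.0028, -0.0035, 0, 0, 0, 0.0139, -1, -0.0028, -0.0035, 0, 0, 0, 0.0139, -1]'

```text
t: 12.37
tcp_pos: [0.5904, -0.0612, 0.0537]
tool_rot: [0.581, 0.814, 0.001, 0.002]
force: [1.9, 0.7, 0.8]
finger_gap: 0.0
gripper_force: 1.3
```

```bash
python3 -c "
from st import *
wing()"
```

```text
blue (array([261.62857143, 169.02857143]), np.int32(35)) [-0.0128  0.0191] ang 123.8
r 0.019867725254533133 d 0.018347674136917187 yang 18.848447598046842 q6 -0.6216290039148298 [2.02639458 0.13508623 1.32029239]
```

Call:
servo_tool --commands '[-0.0028, -0.0037, 0, 0, 0, 0.0139, -1, -0.0028, -0.0037, 0, 0, 0, 0.0139, -1, -0.0028, -0.0037, 0, 0, 0, 0.0139, -1, -0.0028, -0.0037, 0, 0, 0, 0.0139, -1, -0.0028, -0.0037, 0, 0, 0, 0.0139, -1, -0.0028, -0.0037, 0, 0, 0, 0.0139, -1, -0.0028, -0.0037, 0, 0, 0, 0.0139, -1, -0.0028, -0.0037, 0, 0, 0, 0.0139, -1, -0.0028, -0.0035, 0, 0, 0, 0.0139, -1, -0.0028, -0.0035, 0, 0, 0, 0.0139, -1, -0.0028, -0.0035, 0, 0, 0, 0.0139, -1, -0.0028, -0.0035, 0, 0, 0, 0.0139, -1]'

```text
t: 13.42
tcp_pos: [0.5683, -0.0756, 0.0544]
tool_rot: [0.91, 0.416, 0.002, 0.003]
force: [2.0, -2.4, 3.2]
finger_gap: -0.0
gripper_force: 2.2
```

```bash
python3 -c "
from st import *
wing('c6.png')"
```

```text
blue (array([252.76086957, 166.56521739]), np.int32(46)) [0.0053 0.0214] ang 76.2
r 0.019243079310902217 d 0.018489546477422555 yang -41.07178915525387 q6 0.3913091109882061 [ 1.85376005 -2.17484768  6.27211598]
```

View pics/c6.png

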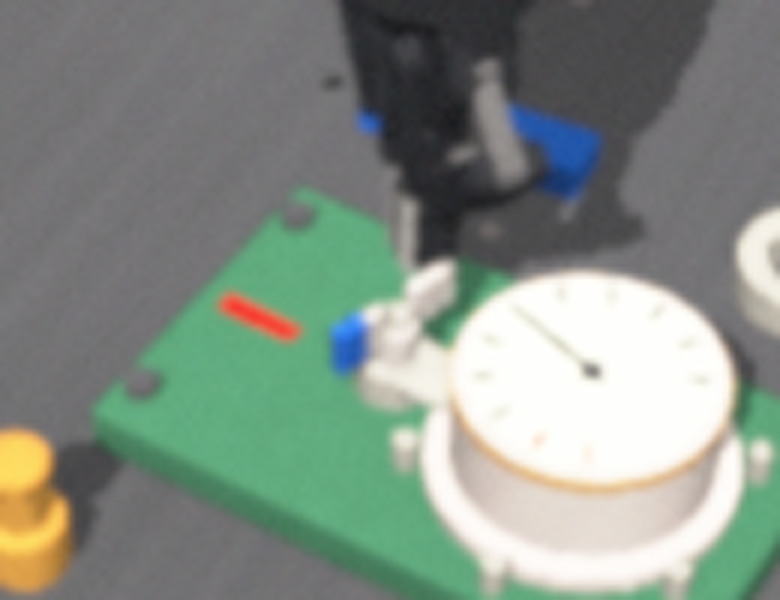

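The picture shows the blue wing at (348,342), now on the left of the hub, with about 70° to go. One more short push, then I reposition onto the blue wing.

Call:
servo_tool --commands '[-0.0028, -0.0037, 0, 0, 0, 0.0139, -1, -0.0028, -0.0037, 0, 0, 0, 0.0139, -1, -0.0028, -0.0037, 0, 0, 0, 0.0139, -1, -0.0028, -0.0035, 0, 0, 0, 0.0139, -1, 0, 0, 0, 0, 0, 0, -1, 0, 0.01, 0, 0, 0, 0, -1, 0, 0.01, 0, 0, 0, 0, -1, 0, 0, -0.04, 0, 0, 0, -1, 0, 0, -0.04, 0, 0, 0, -1, 0, 0, -0.04, 0, 0, 0, -1]'

```text
t: 14.3
tcp_pos: [0.5605, -0.0807, 0.1129]
tool_rot: [0.967, 0.253, -0.001, -0.001]
force: [0.3, 0.2, 0.7]
finger_gap: 0.001
gripper_force: 0.0
```

Call:
servo_tool --commands '[0, 0, 0, 0, 0, -0.0195, -1, 0, 0, 0, 0, 0, -0.0195, -1, 0, 0, 0, 0, 0, -0.0195, -1, 0, 0, 0, 0, 0, -0.0195, -1, 0, 0, 0, 0, 0, -0.0195, -1, 0, 0, 0, 0, 0, -0.0195, -1, 0, 0, 0, 0, 0, -0.0195, -1, 0, 0, 0, 0, 0, -0.0195, -1, 0, 0, 0, 0, 0, -0.0195, -1, 0, 0, 0, 0, 0, -0.0195, -1, 0, 0, 0, 0, 0, -0.0195, -1, 0, 0, 0, 0, 0, -0.0195, -1]'

```text
t: 15.3
tcp_pos: [0.5607, -0.0807, 0.1125]
tool_rot: [0.545, 0.838, -0.0, -0.001]
force: [0.5, -0.3, -0.2]
finger_gap: 0.002
gripper_force: 0.0
```

Call:
servo_tool --commands '[0, 0, 0, 0, 0, -0.0195, -1, 0, 0, 0, 0, 0, -0.0195, -1, 0, 0, 0, 0, 0, -0.0195, -1, 0, 0, 0, 0, 0, -0.0195, -1, 0, 0, 0, 0, 0, -0.0195, -1, 0, 0, 0, 0, 0, -0.0195, -1, 0, 0, 0, 0, 0, -0.0195, -1, 0, 0, 0, 0, 0, -0.0195, -1, 0, 0, 0, 0, 0, -0.0195, -1, 0, 0, 0, 0, 0, -0.0195, -1, 0, 0, 0, 0, 0, -0.0195, -1, 0, 0, 0, 0, 0, -0.0195, -1]'

```text
t: 16.3
tcp_pos: [0.5608, -0.0807, 0.1125]
tool_rot: [-0.158, 0.987, 0.0, -0.001]
force: [-0.6, -0.8, -0.4]
finger_gap: -0.003
gripper_force: 0.0
```

```bash
python3 -c "
from st import *
wing();s=manip.sense();print(s['tcp_pos'],s['t'])"
```

```text
blue (array([251.3125, 165.    ]), np.int32(48)) [0.0097 0.019 ] ang 63.0
r -0.015330324980756113 d -0.028606163323895477 yang 108.39402813806497 q6 -2.2315740676230065 [ 0.33846219 -0.16812505 -0.05215016]
[ 0.5607796  -0.08068213  0.11255507] 16.35
```

Call:
servo_tool --commands '[0, 0, 0, 0, 0, -0.0195, -1, 0, 0, 0, 0, 0, -0.0195, -1, 0, 0, 0, 0, 0, -0.0195, -1, -0.0293, 0.0407, 0, 0, 0, 0, -1, -0.0293, 0.0407, 0, 0, 0, 0, -1, -0.0293, 0.0407, 0, 0, 0, 0, -1, 0, 0, 0.04, 0, 0, 0, -1, 0, 0, 0.04, 0, 0, 0, -1, 0, 0, 0.041, 0, 0, 0, -1, 0, 0, 0, 0, 0, 0, -1, 0, 0, 0, 0, 0, 0, -1]'

```text
t: 17.27
tcp_pos: [0.5564, -0.0054, 0.0514]
tool_rot: [-0.331, 0.944, 0.001, -0.001]
force: [0.1, -0.7, 0.0]
finger_gap: -0.001
gripper_force: 0.0
```

```bash
python3 -c "
from st import *
wing('c7.png');s=manip.sense();print(s['tcp_pos'],s['t'])"
```

```text
r 0.019990797089632736 d 0.03914293109453895 yang 128.6747061114727 q6 -2.456290605258369 [-0.97958952 -0.11762063  0.08757241]
[ 0.5574466  -0.00564865  0.05241054] 17.3167
```

View pics/c7.png

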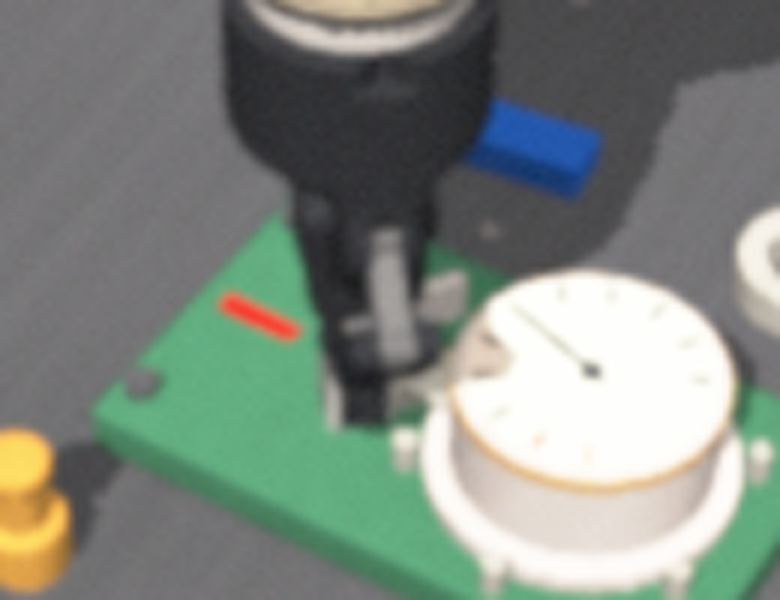

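The finger stands left of the hub, before the blue wing, and the plain wing shows at (445,295) on the far side. Approaching to contact.

Call:
servo_tool --commands '[0, -0.007, 0, 0, 0, 0, -1, 0, -0.007, 0, 0, 0, 0, -1, 0, -0.007, 0, 0, 0, 0, -1, 0, -0.007, 0, 0, 0, 0, -1, 0, -0.007, 0, 0, 0, 0, -1, 0, -0.007, 0, 0, 0, 0, -1, -0.0028, -0.0037, 0, 0, 0, 0.0139, -1, -0.0028, -0.0037, 0, 0, 0, 0.0139, -1, -0.0028, -0.0037, 0, 0, 0, 0.0139, -1, -0.0028, -0.0037, 0, 0, 0, 0.0139, -1]'

```text
t: 18.15
tcp_pos: [0.5794, -0.0247, 0.0526]
tool_rot: [-0.16, 0.987, 0.001, 0.0]
force: [0.5, 3.8, 0.7]
finger_gap: -0.003
gripper_force: 1.7
```

```bash
python3 -c "
from st import *
wing()"
```

```text
r 0.020339485008673486 d 0.01812882563950858 yang 108.23286535314614 q6 -2.126041596641259 [-0.96088808  1.60473844  0.73675803]
```

Call:
servo_tool --commands '[-0.0028, -0.0037, 0, 0, 0, 0.0139, -1, -0.0028, -0.0037, 0, 0, 0, 0.0139, -1, -0.0028, -0.0037, 0, 0, 0, 0.0139, -1, -0.0028, -0.0037, 0, 0, 0, 0.0139, -1, 0, 0, 0, 0, 0, 0, -1]'

```text
t: 18.62
tcp_pos: [0.587, -0.0316, 0.0526]
tool_rot: [0.012, 1.0, 0.0, 0.001]
force: [1.8, 2.1, 0.9]
finger_gap: 0.001
gripper_force: 1.2
```

Call:
servo_tool --commands '[-0.0014, -0.0018, 0, 0, 0, 0.007, -1, -0.0014, -0.0018, 0, 0, 0, 0.007, -1, 0, 0, 0, 0, 0, 0, -1]'

```text
t: 18.87
tcp_pos: [0.5883, -0.0334, 0.0526]
tool_rot: [0.055, 0.999, -0.0, 0.001]
force: [1.9, 2.7, 0.8]
finger_gap: -0.0
gripper_force: 1.3
```

```bash
python3 -c "
from st import *
wing()"
```

```text
r 0.0201830813255482 d 0.01760652750928663 yang 83.78430979546584 q6 -1.7089696755485815 [1.98665491 2.88421745 1.43910667]
```

No stop yet, so I'll keep going in small steps, watching the force.

Call:
servo_tool --commands '[-0.0014, -0.0018, 0, 0, 0, 0.007, -1, -0.0014, -0.0018, 0, 0, 0, 0.007, -1, 0, 0, 0, 0, 0, 0, -1]'

```text
t: 19.17
tcp_pos: [0.5895, -0.0355, 0.0526]
tool_rot: [0.099, 0.995, -0.0, 0.001]
force: [2.6, 2.3, 2.2]
finger_gap: -0.0
gripper_force: 1.4
```

Call:
servo_tool --commands '[-0.0014, -0.0018, 0, 0, 0, 0.007, -1, -0.0014, -0.0018, 0, 0, 0, 0.007, -1, 0, 0, 0, 0, 0, 0, -1]'

```text
t: 19.42
tcp_pos: [0.5905, -0.0367, 0.0526]
tool_rot: [0.143, 0.99, 0.001, 0.001]
force: [3.0, 5.5, 1.8]
finger_gap: -0.0
gripper_force: 2.8
```

Call:
servo_tool --commands '[-0.0014, -0.0018, 0, 0, 0, 0.007, -1, -0.0014, -0.0018, 0, 0, 0, 0.007, -1, 0, 0, 0, 0, 0, 0, -1]'

```text
t: 19.67
tcp_pos: [0.5915, -0.0375, 0.0527]
tool_rot: [0.187, 0.982, 0.002, 0.001]
force: [3.9, 9.1, 1.9]
finger_gap: -0.002
gripper_force: 5.0
```

The force is climbing steadily, so the screw is against its stop. Backing off, lifting and moving away.

Call:
servo_tool --commands '[0, -0.002, 0, 0, 0, 0, -1, 0, 0, 0, 0, 0, 0, -1, 0, 0.01, 0, 0, 0, 0, -1, 0, 0.02, 0, 0, 0, 0, -1, 0, 0.02, 0, 0, 0, 0, -1, 0, 0, -0.06, 0, 0, 0, -1, 0, 0, -0.06, 0, 0, 0, -1, 0, 0, -0.06, 0, 0, 0, -1, 0, 0, -0.06, 0, 0, 0, -1, 0, 0, 0, 0, 0, 0, -1, 0, 0, 0, 0, 0, 0, -1]'

```text
t: 20.58
tcp_pos: [0.6001, -0.0171, 0.1741]
tool_rot: [0.186, 0.983, -0.0, 0.002]
force: [-0.6, -0.1, -0.1]
finger_gap: -0.0
gripper_force: 0.0
```

Call:
servo_tool --commands '[-0.04, -0.06, 0, 0, 0, 0, -1, -0.04, -0.06, 0, 0, 0, 0, -1, -0.04, -0.06, 0, 0, 0, 0, -1, -0.04, -0.06, 0, 0, 0, 0, -1, 0, 0, 0, 0, 0, 0, -1, 0, 0, 0, 0, 0, 0, -1]'

```text
t: 21.08
tcp_pos: [0.6285, -0.1598, 0.1699]
tool_rot: [0.188, 0.982, 0.0, -0.002]
force: [0.3, 0.4, -0.3]
finger_gap: -0.002
gripper_force: 0.0
```

```bash
python3 -c "
from st import *
wing('c8.png')
b=snap('side')
for q in('gauge','cap_nut','plug_gauge','ring_gauge','feeler_case'): print(q,[np.round(r['box']) for r in manip.look_for(b,q)[:3]])
print(manip.sense()['t'])"
```

```text
blue (array([251.36585366, 157.56097561]), np.int32(41)) [0.0191 0.0012] ang 3.6
r 0.09766594840876852 d -0.07900336316425649 yang 68.40364809106218 q6 -1.6129529783519698 [0.17609762 1.00963186 0.2569951 ]
gauge [array([269., 157.,  49.,  49.]), array([360., 147.,  72.,  73.]), array([302., 234.,  87.,  80.])]
cap_nut [array([252., 220.,  14.,  20.])]
plug_gauge [array([195., 182.,  13.,  25.])]
ring_gauge [array([319., 143.,  25.,  26.])]
feeler_case [array([266., 155.,  53.,  52.]), array([252., 121.,  42.,  22.])]
21.4333
```

View pics/c8.png

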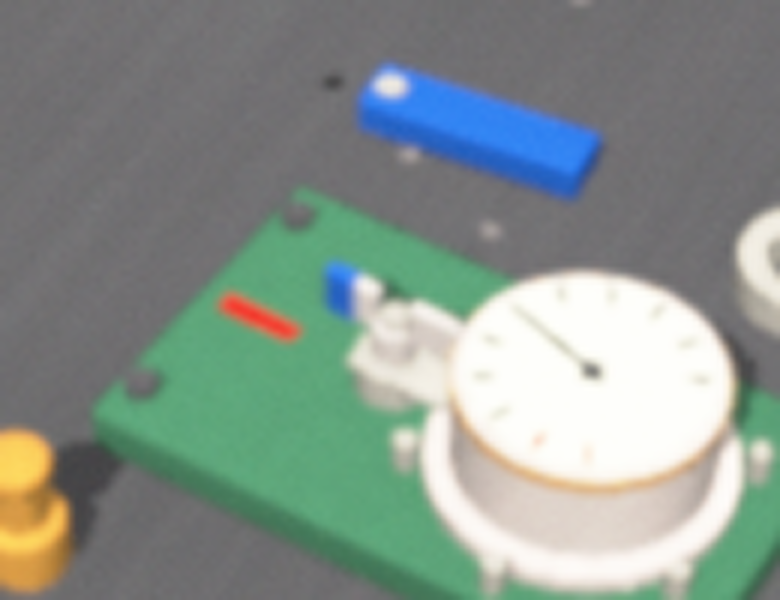

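The wings in this picture (328,265 to 462,325) run parallel to the red bar (225,300 to 295,332), with the blue tip on the mark's side. The gauge and loose things look unmoved, and the stop was felt as a force rise. Handing in.

```bash
python3 -c "
from station import manip
print(manip.sign_off())"
```

```text
the job is handed in; nothing more can be done
None
```

I pushed the thumbscrew clockwise in three strokes until the force rise showed it was against its stop, with the blue wing lined up with the red mark, and handed the job in at about 21 s. The gauge and loose things looked unmoved in the last picture, but the hand-in gave no verdict.

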